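# Set the coffee grinder's grind wheel to the green sector

## Robot

A 6-joint arm with a two-finger parallel gripper is mounted at the origin on the work surface. World frame = base frame: x ahead of the robot, y to its left, z up, the work surface at z = 0. Lengths are in m, angles in rad, forces in N, time in s.
With the tool pointing down it reaches from about 0.4 to 0.925 m from the base axis. Payload 12.5 kg.
Tool frame: the origin (TCP) lies on the front face of the gripper's body, between the roots of the fingers; the fingertips stand 78 mm ahead of it and the grasp point (between the pads) lies 59 mm ahead of it (arm.tcp_to_tips is the distance from the TCP to the fingertips, in m); z points along the fingers, y is the direction in which the jaws open and shut (so a half turn about z gives the same grasp; the last joint's range is limited). The gripper opens to 95 mm and grips with 3 to 60 N. Pads are 20 mm wide; open, the fingers measure 119 mm over their backs; the gripper's body (75 mm by 180 mm) begins 59 mm behind the grasp point.
Start: joints at [-1.295, 0.491, 1.559, -0, 1.092, -0.106], TCP at [0.233, -0.58, 0.292] pointing down, gripper open.
Joint ranges: [-3.1, 3.1], [-0.84, 2.19], [0.05, 2.79], [-1.13, 4.28], [0.06, 2.93], [-2.69, 2.69]. Speed limits (rad/s): [2.22, 2.22, 2.79, 3.14, 3.14, 3.14].

## Interface

Orientations are given as a unit quaternion [x, y, z, w].
In Python, from plant import arm gives the robot as it stands.
- The arm moves only by the tool apply_moves, never from a script. Its argument "plan" is one flat list of numbers, 6 for each row, row after row: the shift along the tool's x, y, z in m, then the turn, a rotation vector about the tool's x, y, z in rad. A call has 1 to 5 rows; each row shifts and turns the commanded pose from where the row before left it, along the tool's axes as they then stand; what a row does not reach is not made up. A row lasts 1/8 s, in which the tool goes at most 62.5 mm and 10.7 degrees, less where a joint would pass 70% of its speed; a pose out of reach is approached as far as the arm can. A call is refused whole if a number of a shift passes 0.0625 or a number of a turn 0.188, either way. A call with a gripper value outside its range is refused whole. "grip" is the opening, from 0 (shut) to 1 (fully open), set as the call begins (left out, the last holds). The fingers move at their own pace and stop on an object; "newtons" is the grip in N (left out, the last holds). Time passes only in rows, so rows that do not move let the fingers close. It gives the time, the measured TCP pose, the force and the opening at its end, in the units of the state.
- arm.read_state(): the state, without advancing time (a new reading comes with each control period).
- arm.read_camera(name): name is "scene" or "top"; returns a dict with "pixels" (480x640x3 uint8, blue, green, red), "range_z" (480x640 float32, m along the optical axis (not along the pixel's ray), 0 where there is no reading), "fx", "fy", "cx", "cy" (pixels), "R" (3x3) and "t" (3): a world point X has camera coordinates R X + t. Camera axes: x right, y down, z forward; pixel columns grow to the right and rows downward; lengths in m; the calibration is good to about 2 mm. A picture is of the moment at which its call begins.
- arm.sign_off(): hands the job in, once; it reports no verdict.
The state is a dict: "time_s": time; "joint_positions": joint angles; "dq": joint speeds; "effort": joint torques, N m; "position": TCP position; "eef_rot": TCP orientation; "contact_force": force on the tool from outside, world axes, zero at the start; "wrist_torque": the same for the moment, N m; "opening": finger opening in m.
Only numpy, scipy, OpenCV 4.12 (cv2) and the standard library are available. Lean on these libraries where they do the work, as an engineer would, in place of code of your own. Each camera call takes 0.05 s, during which the arm holds its last target. There are 200 camera calls.

## Task

Slide the red cover off the grinder's rubber setting wheel, then press on the wheel gently and roll it until the green sector fills the little window beside it. Slide the cover fully home again and let go, leaving the cup, pitcher and tamper where they are.

Things in the scene. Friction and masses are not known exactly. Their poses are not given: they have to be found in the camera images.
- grinder: Fixed black coffee grinder, 200 mm deep (x), 290 mm wide (y -175 to +115 mm), flat steel deck 200 mm above the counter. Origin on the counter under the centre of the wheel's thumb track. x: from spout side to back; y: along the wheel's axle and the cover's travel; z up. Amber hopper on the deck at y -132 mm, 78 mm across, top 43 mm over the deck. +y of the wheel: free deck for the cover.
- wheel (a joint): Angle (rad) of the setting wheel, a drum of 40 mm radius, axle along the grinder's y, half sunk in the deck. At 0 and equally at 6.283 green is centred in the window (fills it within +-0.11). Grows when the wheel's top moves to the grinder's +x; stops at -1.0 and 7.3. Stays where left; a 4 N drag at the rim turns it, so press with about 9 N: much less and the finger slips. Over 18 N on it is too much.
- track (a point): Fixed point: nominal top of the wheel's 60 mm wide rubber thumb track (y +-30 mm), at its centre, 216 mm above the counter. The real top of the unpressed wheel is up to 5 mm higher or lower, differs each time and is not measured: find it by touch. The wheel sinks on a stiff spring, 6 N per mm, 7 mm travel. Press a finger on it and drag along the grinder's x.
- window (a point): Centre of the window in the top of the fixed black hood, 63 mm to -y of the track centre, 227 mm above the counter; 22 mm (x) by 38 mm (y), steel frame. Shows the top of the wheel's band: 8 sectors of 0.785 rad: green, white, orange, white, blue, white, red, white, and so they come up as the angle grows. The hood spans y -89 to -37 mm, x +-50 mm, top 28 mm over the deck.
- cover (a joint): Position (m) of the red sliding cover: 0 = fully home over the thumb track (end stop), 0.072 = fully open (end stop), moving along the grinder's +y. It slides with about 1.5 N of friction and stays where it is left.
- cover_tab (a point): Centre of the top face of the cover's upright steel grip tab; moves with the cover. The tab is 14 mm thick along the grinder's x, 30 mm long along its y, 34 mm tall above the cover's flat top (tab top 262 mm, flat top 228 mm above the counter). The cover is a red tunnel, 100 mm (x) by 66 mm (y), tab in its middle.
- cup: Loose white espresso cup, 48 mm across and 45 mm tall, standing on the grinder's deck behind the stretch onto which the cover slides; origin at the centre of its underside, z up. To be left alone.
- pitcher: Loose steel milk pitcher, 84 mm across, 100 mm tall, on the counter at the grinder's +y side; origin at the centre of its underside, z up. To be left alone.
- tamper: Loose dark tamper, 58 mm across, 85 mm tall, on the counter at the grinder's -y side; origin at the centre of its underside, z up. To be left alone.

How it is judged:
By the outcome, as a careful person would: the job done as asked, in the order asked, and still so for the second after the job is handed in, with the robot touching nothing.
It also fails if it takes over 67 s, if anything falls off the work surface, if the arm or the gripper's body presses on something with over 40 N, if the wrist force passes 120 N, or if a joint passes its speed limit or range.

## Working session

There is one attempt and no reset: what is moved stays moved. The work goes in short steps, Python scripts to look and compute and a tool call to move; the robot and the scene stay as the last step left them, time stands still between calls to the robot, and variables do not carry over. Pictures are saved under pics/ and viewed, about 8 in all and at most 12, crops included, and the job is handed in when it is done.

Besides the shell and the picture viewer there is one more tool, called after "Call:" in YAML: its name, and indented under it one key for each argument. apply_moves: Moves the arm, as the interface text tells. Its arguments: {"type":"object","properties":{"plan":{"type":"array"},"grip":{"type":"number"},"newtons":{"type":"number"}},"required":["plan"]}

```bash
mkdir -p pics; cat > h.py <<'E'
import numpy as np, cv2
from plant import arm
def look(n,save=None):
    c=arm.read_camera(n)
    if save: cv2.imwrite('pics/'+save,c['pixels'])
    return c
def pts(c):
    z=c['range_z']; v,u=np.mgrid[:480,:640]
    P=np.stack([(u-c['cx'])/c['fx']*z,(v-c['cy'])/c['fy']*z,z],-1)
    return (P-c['t'])@c['R']   # R^T (P-t)
def ray(c,u,v,h):
    d=c['R'].T@np.array([(u-c['cx'])/c['fx'],(v-c['cy'])/c['fy'],1.]); o=-c['R'].T@c['t']
    return o+d*(h-o[2])/d[2]
E
python3 - <<'E'
from h import *
for n in ('scene','top'):
    c=look(n,n+'0.png'); print(n,-c['R'].T@c['t'],c['R'][2],c['fx'])
s=arm.read_state(); print(s)
E
```

```text
scene [ 0.87985971 -0.4630297   1.02021872] [-0.29386893  0.46816754 -0.83334279] 500.8445235683275
top [0.45238656 0.03068935 0.99595693] [ 0.1479536  -0.03132857 -0.98849798] 479.986756781631
{'time_s': 0.1, 'joint_positions': array([-1.29457550e+00,  4.91526842e-01,  1.55937495e+00, -1.07234359e-05,
        1.09169588e+00, -1.05605516e-01]), 'dq': array([ 0.00018778, -0.0006848 , -0.00088489,  0.00096509,  0.00047198,
       -0.0007971 ]), 'effort': array([ 2.75879887e-03, -6.13623476e+01, -2.58606273e+01,  6.94481889e-02,
        4.69726743e-02, -4.95163658e-05]), 'position': array([ 0.2328657 , -0.57985964,  0.29170769]), 'eef_rot': array([ 9.81830772e-01,  1.89757959e-01, -4.75557295e-05, -5.00280295e-04]), 'contact_force': array([-0.34822041,  0.51078738, -0.56955258]), 'wrist_torque': array([-0.01498578,  0.00946683, -0.03955406]), 'opening': 0.09519548018476776}
```

View pics/scene0.png

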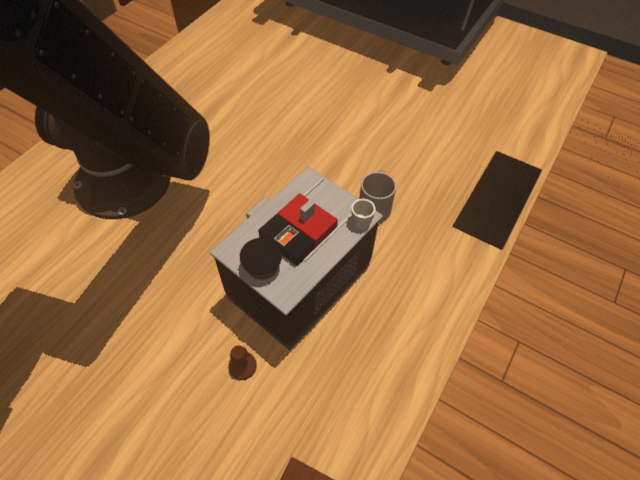

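View pics/top0.png

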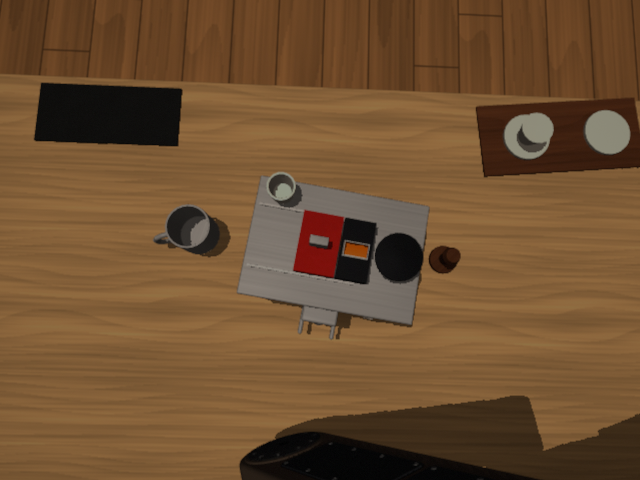

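The scene view shows the grinder with the red cover home (around 308,212), tab at (308,210), cup at (362,212), pitcher at (378,190) and tamper at (242,362). In the top view the tab is at (319,241), the window is orange at (356,250), the cup at (281,187), and the spout faces the robot. Next I measure.

```bash
python3 - <<'E'
from h import *
for n in ('top','scene'):
    c=look(n); P=pts(c); b,g,r=[c['pixels'][...,i].astype(int) for i in range(3)]
    red=((r>110)&(g<50)&(b<50)).astype(np.uint8)
    k,lab,st,ce=cv2.connectedComponentsWithStats(red); i=1+st[1:,4].argmax()
    m=lab==i; h=P[...,2]
    print(n,'red',st[i],'z med',np.median(h[m]))
    # tab: high points inside the red hull
    q=cv2.convexHull(np.argwhere(m)[:,::-1].astype(np.int32)); M=np.zeros((480,640),np.uint8); cv2.fillConvexPoly(M,q,1)
    if n=='top':
        rr=cv2.minAreaRect(np.argwhere(m)[:,::-1].astype(np.float32)); print(rr)
        C=[ray(c,*p,.228)[:2] for p in cv2.boxPoints(rr)]; print(np.round(C,4), 'ctr',np.mean(C,0))
    t=(M>0)&(h>.25)&(h<.275); uv=np.argwhere(t)[:,::-1]; print('tab',t.sum(),uv.mean(0),np.median(h[t]),P[t].mean(0), 'ray.262',ray(c,*uv.mean(0),.262))
    pr=cv2.minAreaRect((P[t][:,:2]*1000).astype(np.float32)); print('tabrect',pr)
    # deck
    d=(abs(h-.2)<.006)&(P[...,0]>.2)&(P[...,0]<.9)&(abs(P[...,1])<.4); k,lab,st,ce=cv2.connectedComponentsWithStats(d.astype(np.uint8)); i=1+st[1:,4].argmax()
    print('deck',cv2.minAreaRect((P[lab==i][:,:2]*1000).astype(np.float32)),np.median(h[lab==i]))
    # orange window
    o=((r>180)&(g>60)&(g<150)&(b<70)&(h>.19)&(h<.25)); print('orange',o.sum(),P[o].mean(0) if o.any() else '')
    cu=(h>.237)&(h<.25)&(r>150)&(b>120); print('cup rim',cu.sum(),cv2.minEnclosingCircle((P[cu][:,:2]*1000).astype(np.float32)) if cu.any() else '')
    x,y=(356,250) if n=='top' else (287,236)
    cv2.imwrite('pics/w_%s.png'%n,cv2.resize(c['pixels'][y-40:y+40,x-60:x+50],None,fx=6,fy=6,interpolation=cv2.INTER_CUBIC))
E
```

```text
top red [ 294  210   50   67 2097] z med 0.22873422723916115
((318.29974365234375, 242.98141479492188), (40.20531463623047, 60.162296295166016), 10.491477012634277)
[[ 0.5203  0.0629]
 [ 0.6175  0.0488]
 [ 0.6076 -0.016 ]
 [ 0.5105 -0.0008]] ctr [0.56395212 0.02372597]
tab 188 [318.81914894 239.79255319] 0.26242556591144317 [0.56361296 0.0234655  0.26173567] ray.262 [0.56357687 0.02346675 0.262     ]
tabrect ((564.4437255859375, 23.256622314453125), (29.83840560913086, 14.40478229522705), 81.40679168701172)
deck ((560.6204223632812, -4.7373046875), (294.8726806640625, 204.590087890625), 81.45166778564453) 0.2007364984787012
orange 0 
cup rim 0 
scene red [278 195  59  45 952] z med 0.22641434955219444
tab 122 [306.89344262 207.7704918 ] 0.25924400372172673 [0.56607137 0.020904   0.25830755] ray.262 [0.56758734 0.0185365  0.262     ]
tabrect ((565.3289184570312, 22.856924057006836), (28.25896644592285, 15.016465187072754), 81.64483642578125)
deck ((560.397705078125, -3.3463592529296875), (294.9502868652344, 205.91407775878906), 81.586669921875) 0.19830110544871163
orange 86 [ 0.549169   -0.00983136  0.21384147]
cup rim 98 ((652.2852172851562, 88.36518859863281), 23.84888458251953)
```

Call:
apply_moves:
  plan: [0, 0, -0.022, 0, 0, -0.186, 0, 0, -0.022, 0, 0, -0.186, 0, 0, -0.022, 0, 0, -0.186, 0, 0, -0.022, 0, 0, -0.186, 0, 0, -0.022, 0, 0, -0.186]
  grip: 0.45

```text
time_s: 0.82
position: [0.2329, -0.5799, 0.4028]
eef_rot: [0.791, 0.612, 0.0, -0.0]
contact_force: [-0.4, 0.2, -1.0]
opening: 0.0506
```

```bash
cat >> h.py <<'E'
from scipy.spatial.transform import Rotation as Ro
O=np.array([.5645,.0233,0.]); YAW=np.radians(-8.5)
G=Ro.from_euler('z',YAW).as_matrix()   # columns: grinder axes in world
def rep(target=None):
    """pose in grinder frame (tips) and, for a target tip point in grinder mm, the shift in tool axes"""
    s=arm.read_state(); R=Ro.from_quat(s['eef_rot']); t=R.as_matrix()
    tip=s['position']+t[:,2]*arm.tcp_to_tips
    want=np.stack([G[:,1],G[:,0],[0,0,-1]],1)
    print('t %.2f tip_g mm'%s['time_s'],np.round(G.T@(tip-O)*1000,1),'F_g',np.round(G.T@s['contact_force'],2),'open',round(s['opening']*1000,1),
      'turn',np.round((R.inv()*Ro.from_matrix(want)).as_rotvec(),3))
    if target is not None: print(' shift tool mm',np.round(t.T@(O+G@(np.array(target)/1000)-tip)*1000,1))
E
python3 -c "
from h import *
rep([0,0,320])"
```

```text
t 0.82 tip_g mm [-238.8 -645.6  325.2] F_g [-0.46  0.14 -1.  ] open 50.6 turn [-0.    -0.    -0.104]
 shift tool mm [666.9 170.2   5.4]
```

Call:
apply_moves:
  plan: [0, 0, 0, 0, 0, -0.104, 0.053, 0.0196, 0, 0, 0, 0, 0.053, 0.0196, 0, 0, 0, 0, 0.053, 0.0196, 0, 0, 0, 0, 0.053, 0.0196, 0, 0, 0, 0]

```text
time_s: 1.45
position: [0.3436, -0.381, 0.4022]
eef_rot: [0.76, 0.65, 0.0, 0.0]
contact_force: [0.5, 0.2, -0.0]
opening: 0.0426
```

Call:
apply_moves:
  plan: [0.053, 0.0196, 0, 0, 0, 0, 0.053, 0.0196, 0, 0, 0, 0, 0.053, 0.0196, 0, 0, 0, 0, 0.053, 0.0196, 0, 0, 0, 0, 0.053, 0.0196, 0, 0, 0, 0]

```text
time_s: 2.08
position: [0.4814, -0.1342, 0.4023]
eef_rot: [0.76, 0.65, 0.0, 0.0]
contact_force: [0.7, -0.6, -1.5]
opening: 0.0427
```

```bash
python3 -c "
from h import *
rep([0,0,236])"
```

```text
t 2.08 tip_g mm [ -58.9 -168.   324.7] F_g [ 0.79 -0.48 -1.48] open 42.7 turn [ 0.     0.    -0.007]
 shift tool mm [168.4  57.7  88.7]
```

Call:
apply_moves:
  plan: [0.048, 0.0167, 0, 0, 0, -0.007, 0.05, 0.017, 0, 0, 0, 0, 0.05, 0.017, 0, 0, 0, 0, 0.02, 0.007, 0.025, 0, 0, 0, 0, 0, 0, 0, 0, 0]

```text
time_s: 2.7
position: [0.5629, 0.0227, 0.3755]
eef_rot: [0.757, 0.654, -0.001, -0.001]
contact_force: [0.6, 1.3, 0.2]
opening: 0.0427
```

```bash
python3 -c "
from h import *
rep([0,0,237])
look('top','t1.png');c=look('scene','s1.png')
cv2.imwrite('pics/s1c.png',cv2.resize(c['pixels'][140:300,200:420],None,fx=3,fy=3))"
```

```text
t 2.70 tip_g mm [ -1.8  -0.8 297.9] F_g [0.42 1.39 0.18] open 42.7 turn [-0.003  0.     0.003]
 shift tool mm [ 0.8  2.  60.9]
```

View pics/s1c.png

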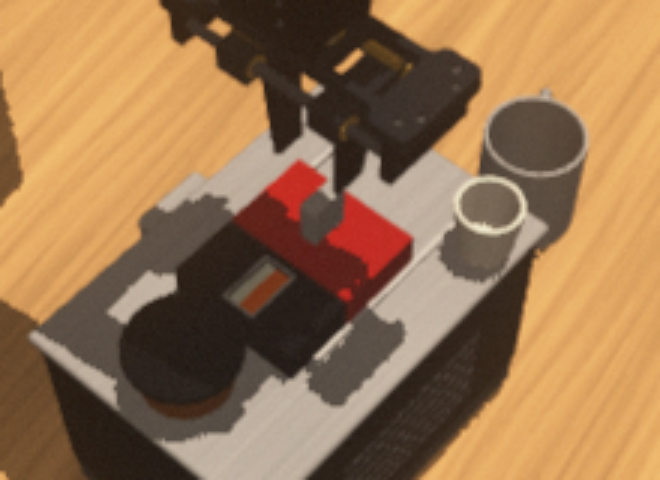

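The crop shows the fingers either side of the tab (320,215). The window (258,285) is part white on the robot side and part orange. Descending to grasp.

Call:
apply_moves:
  plan: [0.0008, 0.002, 0.02, 0, 0, 0, 0, 0, 0.02, 0, 0, 0, 0, 0, 0.021, 0, 0, 0, 0, 0, 0, 0, 0, 0]

```text
time_s: 3.3
position: [0.5647, 0.021, 0.3162]
eef_rot: [0.758, 0.652, -0.0, -0.0]
contact_force: [-0.7, 0.6, 0.5]
opening: 0.043
```

Call:
apply_moves:
  plan: [0, 0, 0, 0, 0, 0, 0, 0, 0, 0, 0, 0, 0, 0, 0, 0, 0, 0, 0, 0, 0, 0, 0, 0]
  grip: 0
  newtons: 15

```text
time_s: 3.8
position: [0.5636, 0.0222, 0.3167]
eef_rot: [0.757, 0.653, -0.001, -0.001]
contact_force: [-12.6, 0.7, 10.3]
opening: 0.0138
```

```bash
python3 -c "
from h import *
rep([0,72,237])"
```

```text
t 3.80 tip_g mm [ -1.   -1.2 239.1] F_g [-12.55  -1.2   10.32] open 13.8 turn [-0.004  0.     0.001]
 shift tool mm [73.2  1.1  2.1]
```

Call:
apply_moves:
  plan: [0.008, -0.0012, -0.001, 0, 0, 0, 0.016, 0, 0, 0, 0, 0, 0.016, 0, 0, 0, 0, 0, 0.016, 0, 0, 0, 0, 0, 0.012, 0, 0, 0, 0, 0]

```text
time_s: 4.42
position: [0.5737, 0.0909, 0.3169]
eef_rot: [0.757, 0.653, -0.0, -0.0]
contact_force: [-5.1, -1.4, -6.1]
opening: 0.0138
```

```bash
python3 -c "
from h import *
rep([0,72,237])"
```

```text
t 4.42 tip_g mm [ -1.   68.2 239.3] F_g [-4.81 -2.1  -6.12] open 13.8 turn [-0.001  0.     0.001]
 shift tool mm [3.8 1.  2.3]
```

Call:
apply_moves:
  plan: [0.003, -0.0004, 0.0004, 0, 0, 0, 0.002, 0, 0, 0, 0, 0, 0, 0, 0, 0, 0, 0]

```text
time_s: 4.8
position: [0.5741, 0.0937, 0.3169]
eef_rot: [0.757, 0.653, -0.001, 0.0]
contact_force: [-6.5, -6.2, -2.1]
opening: 0.0139
```

```bash
python3 -c "
from h import *
rep([0,72,237])"
```

```text
t 4.80 tip_g mm [ -0.9  70.9 239.3] F_g [-5.55 -7.11 -2.13] open 13.9 turn [-0.     0.002  0.   ]
 shift tool mm [1.1 0.9 2.2]
```

Call:
apply_moves:
  plan: [-0.001, 0, 0, 0, 0, 0, 0, 0, 0, 0, 0, 0, 0, 0, -0.01, 0, 0, 0, 0, 0, -0.025, 0, 0, 0, 0, 0, -0.025, 0, 0, 0]
  grip: 0.45

```text
time_s: 5.42
position: [0.5743, 0.0936, 0.3784]
eef_rot: [0.757, 0.653, 0.0, 0.0]
contact_force: [0.8, -0.3, -0.9]
opening: 0.0425
```

Call:
apply_moves:
  plan: [-0.03, 0.005, 0, 0, 0, 0, -0.04, 0.008, 0, 0, 0, 0, 0, 0, 0, 0, 0, 0, 0, 0, 0, 0, 0, 0, 0, 0, 0, 0, 0, 0]
  grip: 0
  newtons: 15

```text
time_s: 6.05
position: [0.5766, 0.0232, 0.377]
eef_rot: [0.757, 0.653, 0.0, 0.0]
contact_force: [-0.1, 0.3, 0.7]
opening: 0.002
```

```bash
python3 -c "
from h import *
rep([12,-1,230])
look('top','t2.png');c=look('scene')
cv2.imwrite('pics/s2c.png',cv2.resize(c['pixels'][170:290,220:400],None,fx=4,fy=4,interpolation=cv2.INTER_CUBIC))"
```

```text
t 6.05 tip_g mm [ 12.    1.7 299.4] F_g [-0.12  0.29  0.75] open 2.0 turn [ 0.    -0.     0.001]
 shift tool mm [-2.7 -0.1 69.4]
```

View pics/s2c.png

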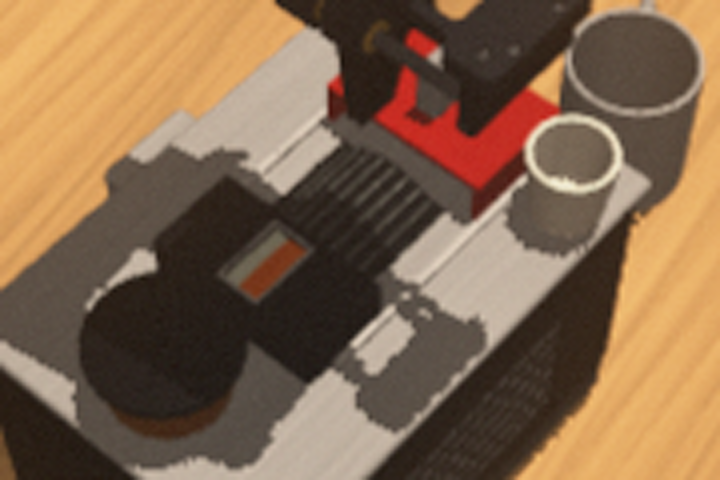

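```bash
cat >> h.py <<'E'
def prof(n,img=None,zz=.214):
    c=look(n) 
    im=c['pixels'] if img is None else cv2.imread(img)
    hsv=cv2.cvtColor(im,cv2.COLOR_BGR2HSV)
    for x in range(-18,19,2):
        row=[]
        for y in (-70,-63,-56):
            X=O+G@np.array([x/1000,y/1000,zz]); p=c['R']@X+c['t']; u=c['fx']*p[0]/p[2]+c['cx'];v=c['fy']*p[1]/p[2]+c['cy']
            row.append(cv2.getRectSubPix(hsv,(1,1),(float(u),float(v)))[0,0] if 0 else hsv[int(round(v)),int(round(u))])
        print(x,np.median(row,0).astype(int),(round(u),round(v)))
E
python3 -c "
from h import *
prof('top','pics/top0.png');prof('scene')
c=look('scene');X=O+G@np.array([.012,.0017,.299]);p=c['R']@X+c['t'];print('tip px crop',(c['fx']*p[0]/p[2]+c['cx']-220)*4,(c['fy']*p[1]/p[2]+c['cy']-170)*4)"
```

```text
-18 [ 0 16 15] (350, 260)
-16 [150  36  15] (350, 259)
-14 [15 30 17] (351, 258)
-12 [15 33 74] (351, 257)
-10 [ 15  71 136] (351, 256)
-8 [ 13 203 146] (351, 254)
-6 [ 13 236 147] (351, 253)
-4 [ 13 234 146] (352, 252)
-2 [ 13 239 146] (352, 251)
0 [ 13 239 147] (352, 250)
2 [ 13 239 147] (352, 248)
4 [ 13 246 147] (352, 247)
6 [ 12 246 147] (353, 246)
8 [ 12 245 147] (353, 245)
10 [ 12 246 117] (353, 244)
12 [11 58 84] (353, 243)
14 [14 34 82] (353, 241)
16 [ 0 18 27] (354, 240)
18 [ 0 16 16] (354, 239)
-18 [15 64 71] (281, 233)
-16 [18 63 91] (282, 233)
-14 [ 21  63 109] (283, 234)
-12 [ 22  60 110] (283, 235)
-10 [ 19  71 111] (284, 235)
-8 [ 12 120 116] (285, 236)
-6 [  9 202 115] (286, 236)
-4 [  9 195 118] (286, 237)
-2 [  9 206 117] (287, 237)
0 [  9 202 120] (288, 238)
2 [  9 192 117] (289, 238)
4 [ 11 155 106] (289, 239)
6 [13 77 60] (290, 240)
8 [11 80 36] (291, 240)
10 [13 81 39] (292, 241)
12 [13 81 38] (293, 241)
14 [13 81 37] (293, 242)
16 [ 9 92 37] (294, 242)
18 [16 87 38] (295, 243)
tip px crop 369.3372535000515 103.83476612887489
```

Tip location matches the image at (369,104). The boundary at x≈-8.5 mm in both views gives a wheel angle ≈ +1.75, so I roll about 70 mm towards -x. Now finding the wheel by touch.

Call:
apply_moves:
  plan: [-0.0027, 0, 0.03, 0, 0, 0, 0, 0, 0.03, 0, 0, 0, 0, 0, 0.0135, 0, 0, 0, 0, 0, 0.001, 0, 0, 0, 0, 0, 0, 0, 0, 0]

```text
time_s: 6.92
position: [0.5766, 0.0197, 0.3033]
eef_rot: [0.757, 0.653, 0.0, 0.001]
contact_force: [-0.0, -0.3, -0.0]
opening: 0.0006
```

Call:
apply_moves:
  plan: [0, 0, 0.001, 0, 0, 0, 0, 0, 0.001, 0, 0, 0, 0, 0, 0.001, 0, 0, 0, 0, 0, 0, 0, 0, 0]

```text
time_s: 7.42
position: [0.5762, 0.0197, 0.2993]
eef_rot: [0.757, 0.653, -0.0, -0.0]
contact_force: [-0.0, -0.2, 0.3]
opening: 0.0003
```

```bash
python3 -c "
from h import *
rep([12,-1,220])"
```

```text
t 7.42 tip_g mm [ 12.1  -1.9 221.7] F_g [ 0.03 -0.24  0.29] open 0.3 turn [-0.  0.  0.]
 shift tool mm [ 0.9 -0.1  1.7]
```

Call:
apply_moves:
  plan: [0, -0.004, 0.001, 0, 0, 0, 0, 0, 0.001, 0, 0, 0, 0, 0, 0, 0, 0, 0]

```text
time_s: 7.8
position: [0.5723, 0.0202, 0.2973]
eef_rot: [0.757, 0.653, -0.0, 0.0]
contact_force: [-0.6, -0.1, -0.2]
opening: 0.0004
```

Call:
apply_moves:
  plan: [0, 0, 0.001, 0, 0, 0, 0, 0, 0, 0, 0, 0]

```text
time_s: 8.05
position: [0.5723, 0.0203, 0.2962]
eef_rot: [0.757, 0.653, -0.0, -0.0]
contact_force: [0.1, 0.3, -0.5]
opening: 0.0004
```

Call:
apply_moves:
  plan: [0, 0, 0.001, 0, 0, 0, 0, 0, 0, 0, 0, 0]

```text
time_s: 8.3
position: [0.5723, 0.0202, 0.2952]
eef_rot: [0.757, 0.653, -0.0, 0.0]
contact_force: [0.3, 0.1, -0.8]
opening: 0.0004
```

Tip is at 217.5 mm with no contact yet.

Call:
apply_moves:
  plan: [0, 0, 0.001, 0, 0, 0, 0, 0, 0, 0, 0, 0]

```text
time_s: 8.55
position: [0.5723, 0.0202, 0.2942]
eef_rot: [0.757, 0.653, -0.0, 0.0]
contact_force: [0.2, 0.5, 0.1]
opening: 0.0005
```

Call:
apply_moves:
  plan: [0, 0, 0.001, 0, 0, 0, 0, 0, 0, 0, 0, 0]

```text
time_s: 8.8
position: [0.5723, 0.0203, 0.2932]
eef_rot: [0.757, 0.653, -0.0, 0.0]
contact_force: [-0.2, 0.2, 0.3]
opening: 0.0004
```

Call:
apply_moves:
  plan: [0, 0, 0.001, 0, 0, 0, 0, 0, 0, 0, 0, 0]

```text
time_s: 9.05
position: [0.5723, 0.0203, 0.2922]
eef_rot: [0.757, 0.653, -0.0, -0.0]
contact_force: [-0.4, 0.8, 0.7]
opening: 0.0005
```

Call:
apply_moves:
  plan: [0, 0, 0.001, 0, 0, 0, 0, 0, 0, 0, 0, 0]

```text
time_s: 9.3
position: [0.5723, 0.0202, 0.2913]
eef_rot: [0.757, 0.653, 0.0, 0.0]
contact_force: [-1.0, 0.1, 0.1]
opening: 0.0
```

Call:
apply_moves:
  plan: [0, 0, 0.001, 0, 0, 0, 0, 0, 0, 0, 0, 0]

```text
time_s: 9.55
position: [0.5724, 0.0202, 0.2906]
eef_rot: [0.757, 0.653, 0.0, 0.0]
contact_force: [-0.5, -0.7, 4.5]
opening: 0.0003
```

Contact: wheel top ≈ 213.3 mm. Press a bit more and drag.

Call:
apply_moves:
  plan: [0, 0, 0.0009, 0, 0, 0, 0, 0, 0, 0, 0, 0]

```text
time_s: 9.8
position: [0.5724, 0.0202, 0.29]
eef_rot: [0.757, 0.653, 0.0, 0.0]
contact_force: [-0.8, 0.0, 8.2]
opening: 0.0003
```

Call:
apply_moves:
  plan: [0, -0.004, 0, 0, 0, 0, 0, -0.004, 0, 0, 0, 0, 0, 0, 0, 0, 0, 0]

```text
time_s: 10.18
position: [0.5652, 0.0213, 0.2905]
eef_rot: [0.757, 0.653, 0.001, 0.001]
contact_force: [3.0, -0.5, 7.5]
opening: 0.0004
```

```bash
python3 -c "
from h import *
rep([-8,-1,212])"
```

```text
t 10.18 tip_g mm [  1.3  -1.9 212.9] F_g [3.07 0.   7.49] open 0.4 turn [ 0.004 -0.     0.   ]
 shift tool mm [ 0.9 -9.3  0.9]
```

Call:
apply_moves:
  plan: [0, -0.003, 0.0004, 0, 0, 0, 0, -0.004, 0, 0, 0, 0, 0, -0.004, 0, 0, 0, 0, 0, 0, 0, 0, 0, 0]

```text
time_s: 10.68
position: [0.5542, 0.023, 0.29]
eef_rot: [0.757, 0.653, 0.001, 0.001]
contact_force: [2.5, -0.9, 8.0]
opening: 0.0006
```

```bash
python3 -c "
from h import *
rep([-8,-1,212]);prof('scene')"
```

```text
t 10.68 tip_g mm [ -9.9  -1.9 212.4] F_g [ 2.59 -0.57  7.96] open 0.6 turn [ 0.004 -0.     0.   ]
 shift tool mm [0.9 1.9 0.4]
-18 [ 11 127  70] (281, 233)
-16 [  9 187  92] (282, 233)
-14 [  9 203 108] (283, 234)
-12 [  9 200 110] (283, 235)
-10 [  9 206 110] (284, 235)
-8 [  9 200 115] (285, 236)
-6 [  9 201 117] (286, 236)
-4 [  9 196 117] (286, 237)
-2 [  9 198 118] (287, 237)
0 [  9 199 120] (288, 238)
2 [ 10 197 118] (289, 238)
4 [ 10 149 104] (289, 239)
6 [13 65 59] (290, 240)
8 [14 85 33] (291, 240)
10 [11 90 33] (292, 241)
12 [11 80 35] (293, 241)
14 [15 77 33] (293, 242)
16 [12 90 32] (294, 242)
18 [14 83 34] (295, 243)
```

Call:
apply_moves:
  plan: [0, 0, -0.006, 0, 0, 0, 0, 0.02, 0, 0, 0, 0, 0, 0, 0.004, 0, 0, 0, 0, 0, 0.002, 0, 0, 0, 0, 0, 0, 0, 0, 0]

```text
time_s: 11.35
position: [0.5735, 0.02, 0.2897]
eef_rot: [0.757, 0.653, 0.001, 0.001]
contact_force: [3.2, -1.4, 7.5]
opening: 0.0002
```

Call:
apply_moves:
  plan: [0, -0.004, 0.0002, 0, 0, 0, 0, -0.006, 0, 0, 0, 0, 0, -0.006, 0, 0, 0, 0, 0, -0.006, 0, 0, 0, 0, 0, 0, 0, 0, 0, 0]

```text
time_s: 11.98
position: [0.5512, 0.0234, 0.2896]
eef_rot: [0.757, 0.653, 0.001, 0.001]
contact_force: [0.4, -0.9, 6.7]
opening: 0.0007
```

```bash
python3 -c "
from h import *
rep([-8,-1,212]);prof('scene')" | head -15
```

```text
t 11.97 tip_g mm [-13.   -1.9 212. ] F_g [ 0.53 -0.79  6.72] open 0.7 turn [0.002 0.    0.   ]
 shift tool mm [0.9 5.  0. ]
-18 [ 11 117  69] (281, 233)
-16 [ 11 138  92] (282, 233)
-14 [ 15  90 106] (283, 234)
-12 [ 20  63 106] (283, 235)
-10 [ 21  58 109] (284, 235)
-8 [ 20  58 113] (285, 236)
-6 [ 22  58 111] (286, 236)
-4 [ 20  61 114] (286, 237)
-2 [ 20  59 114] (287, 237)
0 [ 21  58 116] (288, 238)
2 [ 21  60 115] (289, 238)
4 [ 18  55 103] (289, 239)
6 [13 55 58] (290, 240)
```

Call:
apply_moves:
  plan: [0, 0, -0.006, 0, 0, 0, 0, 0.022, 0, 0, 0, 0, 0, 0, 0.004, 0, 0, 0, 0, 0, 0.002, 0, 0, 0, 0, 0, 0.0002, 0, 0, 0]

```text
time_s: 12.65
position: [0.5733, 0.02, 0.2895]
eef_rot: [0.757, 0.653, 0.001, 0.001]
contact_force: [3.4, -1.0, 8.7]
opening: 0.0006
```

Call:
apply_moves:
  plan: [0, -0.004, 0, 0, 0, 0, 0, -0.005, 0, 0, 0, 0, 0, -0.006, 0, 0, 0, 0, 0, -0.005, 0, 0, 0, 0, 0, 0, 0, 0, 0, 0]

```text
time_s: 13.28
position: [0.553, 0.0231, 0.2896]
eef_rot: [0.757, 0.653, 0.001, 0.001]
contact_force: [1.2, -1.0, 9.3]
opening: 0.0007
```

```bash
python3 -c "
from h import *
rep([-8,-1,212]);prof('scene')" | head -15
```

```text
t 13.28 tip_g mm [-11.1  -1.9 212. ] F_g [ 1.35 -0.84  9.3 ] open 0.7 turn [0.002 0.    0.   ]
 shift tool mm [0.9 3.1 0. ]
-18 [17 59 68] (281, 233)
-16 [20 62 91] (282, 233)
-14 [ 21  58 106] (283, 234)
-12 [ 21  59 107] (283, 235)
-10 [ 20  60 109] (284, 235)
-8 [ 25  58 104] (285, 236)
-6 [44 80 83] (286, 236)
-4 [ 56 118  70] (286, 237)
-2 [ 56 122  72] (287, 237)
0 [ 56 124  72] (288, 238)
2 [ 54 117  72] (289, 238)
4 [50 83 71] (289, 239)
6 [16 54 61] (290, 240)
```

Call:
apply_moves:
  plan: [0, 0, -0.006, 0, 0, 0, 0, 0.016, 0, 0, 0, 0, 0, 0, 0.004, 0, 0, 0, 0, 0, 0.002, 0, 0, 0, 0, 0, 0, 0, 0, 0]

```text
time_s: 13.95
position: [0.5693, 0.0207, 0.2896]
eef_rot: [0.757, 0.653, 0.001, 0.001]
contact_force: [1.0, -1.1, 11.2]
opening: 0.0003
```

Call:
apply_moves:
  plan: [0, -0.004, 0, 0, 0, 0, 0, -0.005, 0, 0, 0, 0, 0, 0, 0, 0, 0, 0, 0, 0, -0.006, 0, 0, 0, 0, 0, -0.06, 0, 0, 0]

```text
time_s: 14.58
position: [0.5588, 0.0222, 0.3519]
eef_rot: [0.757, 0.653, -0.003, -0.003]
contact_force: [0.4, -0.1, 0.2]
opening: 0.0002
```

```bash
python3 -c "
from h import *
rep([-2,72,300]);prof('scene');c=look('scene')
cv2.imwrite('pics/s3c.png',cv2.resize(c['pixels'][190:280,230:350],None,fx=6,fy=6,interpolation=cv2.INTER_CUBIC))"
```

```text
t 14.57 tip_g mm [ -6.2  -2.  274.3] F_g [0.38 0.   0.25] open 0.2 turn [-0.009  0.001  0.   ]
 shift tool mm [ 74.    4.  -25.8]
-18 [17 61 67] (281, 233)
-16 [23 65 86] (282, 233)
-14 [40 69 84] (283, 234)
-12 [ 52 122  71] (283, 235)
-10 [ 53 133  69] (284, 235)
-8 [ 54 126  67] (285, 236)
-6 [ 55 126  71] (286, 236)
-4 [ 55 129  70] (286, 237)
-2 [ 56 121  72] (287, 237)
0 [ 56 121  74] (288, 238)
2 [ 54 111  71] (289, 238)
4 [47 85 72] (289, 239)
6 [16 55 60] (290, 240)
8 [14 78 36] (291, 240)
10 [12 73 38] (292, 241)
12 [14 87 37] (293, 241)
14 [15 80 38] (293, 242)
16 [13 76 35] (294, 242)
18 [12 73 35] (295, 243)
```

View pics/s3c.png

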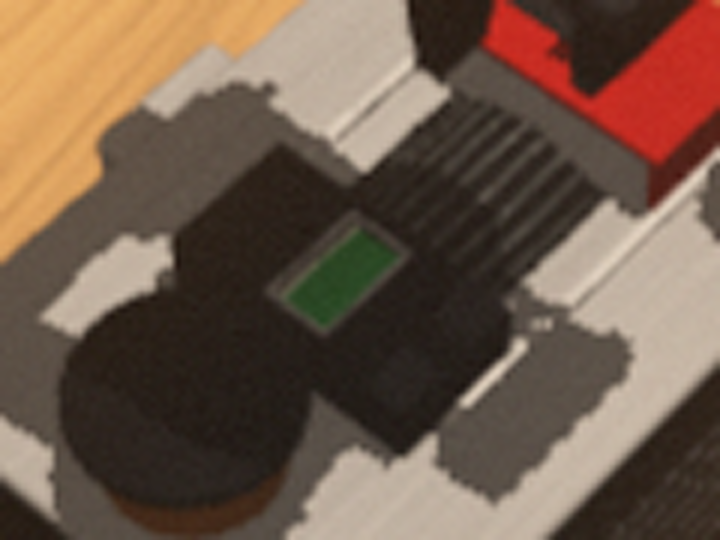

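The window (340,275) is all green, apart from a faint line at its robot-side frame. I take a finer boundary measurement that uses the drum's curvature.

```bash
cat > edge.py <<'E'
from h import *
def edge(sgn=-1):
    cs=[look('scene') for _ in range(4)]; c=cs[0]; im=np.mean([k['pixels'] for k in cs],0).astype(np.float32)
    for phi in np.arange(-.5,.2,.03):
        v=[]
        for y in np.arange(-74,-51,2):
            X=O+G@np.array([.04*np.sin(phi),y/1000,.2133-.04+.04*np.cos(phi)]); p=c['R']@X+c['t']
            v.append(cv2.getRectSubPix(im,(1,1),(float(c['fx']*p[0]/p[2]+c['cx']),float(c['fy']*p[1]/p[2]+c['cy'])))[0,0])
        print('%.2f'%phi,np.median(v,0).astype(int))
edge()
E
python3 edge.py; python3 -c "
from h import *
c=look('top');P=O+G@np.array([0,-.063,.214]);p=c['R']@P+c['t'];print(c['fx']*p[0]/p[2]+c['cx'],c['fy']*p[1]/p[2]+c['cy']);prof('top')"
```

```text
-0.50 [58 73 77]
-0.47 [61 79 79]
-0.44 [59 81 76]
-0.41 [53 79 67]
-0.38 [45 74 55]
-0.35 [39 70 47]
-0.32 [36 69 43]
-0.29 [35 69 43]
-0.26 [35 69 42]
-0.23 [35 69 42]
-0.20 [35 70 42]
-0.17 [36 70 42]
-0.14 [36 70 42]
-0.11 [36 71 42]
-0.08 [36 71 42]
-0.05 [36 72 42]
-0.02 [36 72 42]
0.01 [37 72 43]
0.04 [41 73 47]
0.07 [48 72 57]
0.10 [51 67 63]
0.13 [45 54 58]
0.16 [34 40 47]
0.19 [26 31 38]
356.1612752754935 250.44329784807655
-18 [13 92 38] (350, 260)
-16 [120  28   9] (350, 259)
-14 [30 26  9] (351, 258)
-12 [12 25 43] (351, 257)
-10 [58 63 64] (351, 256)
-8 [ 68 178  63] (351, 254)
-6 [ 68 181  63] (351, 253)
-4 [ 67 177  62] (352, 252)
-2 [ 68 187  60] (352, 251)
0 [ 68 191  60] (352, 250)
2 [ 67 189  58] (352, 248)
4 [ 60 131  39] (352, 247)
6 [ 13 108  28] (353, 246)
8 [ 14 102  30] (353, 245)
10 [ 14 102  35] (353, 244)
12 [ 14 103  38] (353, 243)
14 [ 13 102  41] (353, 241)
16 [ 14 103  42] (354, 240)
18 [ 13 102  44] (354, 239)
```

The boundary sits at -0.395 (ideal -0.393), so the angle is ≈ 0 within about 0.05. Now the cover.

Call:
apply_moves:
  plan: [0, 0.002, -0.026, 0, 0, 0, 0.037, 0.003, 0, 0, 0, 0, 0.036, 0, 0, 0, 0, 0, 0, 0, 0, 0, 0, 0, 0, 0, 0, 0, 0, 0]
  grip: 0.45

```text
time_s: 15.6
position: [0.576, 0.0932, 0.3799]
eef_rot: [0.757, 0.653, -0.001, -0.0]
contact_force: [0.2, 0.1, 0.4]
opening: 0.0411
```

```bash
python3 -c "
from h import *
rep([-0.9,71,239])"
```

```text
t 15.60 tip_g mm [  0.9  70.8 302.3] F_g [0.19 0.15 0.41] open 41.1 turn [-0.001  0.001  0.001]
 shift tool mm [ 0.3 -1.7 63.3]
```

Call:
apply_moves:
  plan: [0, -0.0018, 0.02, 0, 0, 0, 0, 0, 0.025, 0, 0, 0, 0, 0, 0.018, 0, 0, 0, 0, 0, 0, 0, 0, 0]

```text
time_s: 16.1
position: [0.574, 0.0928, 0.3165]
eef_rot: [0.758, 0.652, -0.001, -0.001]
contact_force: [-1.1, 0.0, 0.4]
opening: 0.0428
```

Call:
apply_moves:
  plan: [0, 0, 0, 0, 0, 0, 0, 0, 0, 0, 0, 0, 0, 0, 0, 0, 0, 0, 0, 0, 0, 0, 0, 0]
  grip: 0
  newtons: 15

```text
time_s: 16.6
position: [0.5741, 0.0938, 0.318]
eef_rot: [0.757, 0.653, -0.0, -0.0]
contact_force: [-3.2, -0.8, 4.2]
opening: 0.014
```

Call:
apply_moves:
  plan: [-0.008, 0, 0, 0, 0, 0, -0.016, 0, 0, 0, 0, 0, -0.016, 0, 0, 0, 0, 0, -0.016, 0, 0, 0, 0, 0, -0.012, 0, 0, 0, 0, 0]

```text
time_s: 17.23
position: [0.5638, 0.0258, 0.318]
eef_rot: [0.758, 0.653, -0.0, -0.0]
contact_force: [-4.1, 1.9, 5.1]
opening: 0.0139
```

```bash
python3 -c "
from h import *
rep([-0.9,-1.2,239])"
```

```text
t 17.23 tip_g mm [ -1.1   2.4 240.4] F_g [-4.34  1.29  5.12] open 13.9 turn [-0. -0.  0.]
 shift tool mm [-3.6  0.2  1.4]
```

Call:
apply_moves:
  plan: [-0.003, 0, 0, 0, 0, 0, -0.002, 0, 0, 0, 0, 0, 0, 0, 0, 0, 0, 0]

```text
time_s: 17.6
position: [0.5633, 0.0223, 0.318]
eef_rot: [0.758, 0.653, 0.001, -0.001]
contact_force: [-3.2, 9.6, 5.7]
opening: 0.014
```

```bash
python3 -c "
from h import *
rep([-0.9,-1.2,239])"
```

```text
t 17.60 tip_g mm [ -1.1  -1.  240.4] F_g [-4.57  9.02  5.69] open 14.0 turn [-0.    -0.002  0.   ]
 shift tool mm [-0.2  0.2  1.4]
```

Stopped against the end stop (Fy 9 N). Release, rise, then check.

Call:
apply_moves:
  plan: [0, 0, 0, 0, 0, 0, 0, 0, 0, 0, 0, 0, 0, 0, 0, 0, 0, 0, 0, 0, -0.02, 0, 0, 0, 0, 0, -0.06, 0, 0, 0]
  grip: 0.45

```text
time_s: 18.23
position: [0.5632, 0.0214, 0.3962]
eef_rot: [0.758, 0.653, -0.002, -0.002]
contact_force: [0.7, 0.6, 0.7]
opening: 0.0427
```

Call:
apply_moves:
  plan: [0, 0, -0.03, 0, 0, 0, 0, -0.05, 0, 0, 0, 0, 0, -0.05, 0, 0, 0, 0, 0, -0.03, 0, 0, 0, 0, 0, 0, 0, 0, 0, 0]

```text
time_s: 18.85
position: [0.4337, 0.0409, 0.4283]
eef_rot: [0.757, 0.653, 0.0, 0.001]
contact_force: [1.1, -0.1, 0.1]
opening: 0.0429
```

```bash
python3 edge.py | sed -n 1,9p; python3 - <<'E'
from h import *
rep()
c=look('scene','s4.png');P=pts(c);h=P[...,2];b,g,r=[c['pixels'][...,i].astype(int) for i in range(3)]
loc=(P-O)@G
m=(h>.25)&(h<.266)&(abs(loc[...,0])<.03)&(abs(loc[...,1])<.12); print('tab',m.sum(),loc[m].mean(0)*1000)
c0=cv2.imread('pics/scene0.png')
m0=None
for n,im in(('before',c0),('after',c['pixels'])):
    b,g,r=[im[...,i].astype(int) for i in range(3)]
    red=(r>60)&(g<r*.3)&(b<r*.3); red[:,:250]=0; red[300:]=0
    v,u=np.nonzero(red); print(n,red.sum(),u.min(),u.max(),v.min(),v.max())
cu=(h>.237)&(h<.25)&(r>150)&(b>120); print('cup rim',cv2.minEnclosingCircle((P[cu][:,:2]*1000).astype(np.float32)))
cv2.imwrite('pics/s4c.png',np.hstack([cv2.resize(k[150:390,200:420],None,fx=1.8,fy=1.8) for k in (c0,c['pixels'])]))
E
```

```text
-0.50 [60 74 81]
-0.47 [59 76 79]
-0.44 [56 78 75]
-0.41 [52 81 68]
-0.38 [48 83 59]
-0.35 [48 94 55]
-0.32 [ 52 108  54]
-0.29 [ 57 122  56]
-0.26 [ 60 133  58]
t 19.05 tip_g mm [-129.8   -2.   349.9] F_g [0.84 0.02 0.09] open 42.8 turn [-0.  0.  0.]
tab 134 [  1.83677071  -1.2240502  258.36066627]
before 1045 279 336 194 239
after 1048 281 336 194 239
cup rim ((652.9949951171875, 88.48039245605469), 24.33211326599121)
```

View pics/s4c.png

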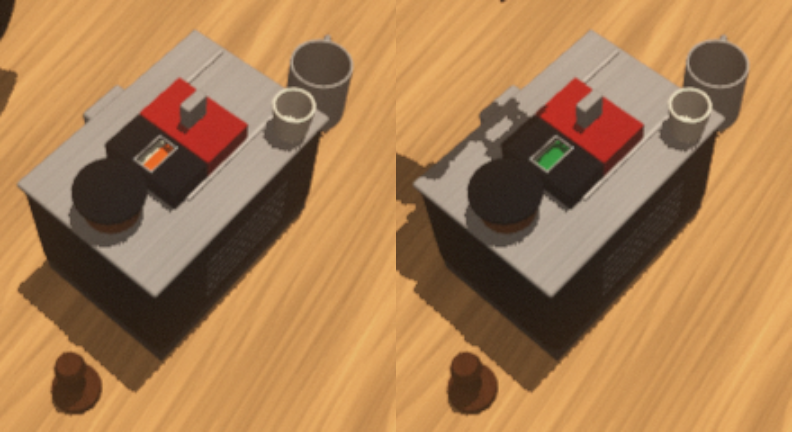

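Before (left) and after (right): the cover is back in the same place, the window at (550,155) is green, and the cup, pitcher and tamper look unmoved.

```bash
python3 -c "
from plant import arm
print(arm.sign_off())"
```

```text
the job is handed in; nothing more can be done
None
```

I did the job in the order asked and handed it in at about 19 s on the robot's clock. I slid the cover to its open stop and found the wheel by touch, with its top at about 213 mm. I rolled it about 1.75 rad towards the robot in four short strokes. The presses read 7–11 N between moves. Then I slid the cover back against its home stop, let go and backed the arm away.

**Last checks:**
- **Window:** it is green. The green/white edge measured -0.395 rad against an ideal -0.393, so the wheel sits at about 0, give or take 0.05.
- **Cover:** its outline matches the first picture to within 2 pixels, and it stopped against 9 N at home.
- **Cup, pitcher and tamper:** the cup is within 1 mm of where it started. The pitcher and tamper look unmoved in the before/after picture, but I did not measure them.
- **Robot:** the gripper is clear of everything.

**Disagreements:**
- The scene camera reads about 4 mm low on the tab's height compared with the top camera.
- After the cover was closed, changed light blurred the green edge, so that repeat reading was less sharp than the first.

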